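Press the refills flush in the palette and slide it into the organizer

ROBOT

A 6-joint arm with a two-finger parallel gripper is mounted at the origin on the work surface. World frame = base frame: x ahead of the robot, y to its left, z up, the work surface at z = 0. Lengths are in m, angles in degrees, forces in N, time in s.
With the tool pointing down it reaches from about 0.4 to 0.825 m from the base axis. Payload 7 kg.
Tool frame: the origin (TCP) lies at the centre of the arm's flange, where the gripper is bolted on; the fingertips stand 178 mm ahead of it and the grasp point (between the pads) lies 159 mm ahead of it; x points along the fingers, y is the direction in which the jaws open and shut, and the axes are right-handed (so a half turn about x gives the same grasp; the last joint's range is limited). The gripper opens to 88 mm and grips with 3 to 60 N. Pads are 19 mm wide; open, the fingers measure 130 mm over their backs; the gripper's body (78 mm by 193 mm) begins 47 mm behind the grasp point.
Start: joints at [-46.748, 20.546, 0.682, 0, -70.136, -16.507], TCP at [0.304, -0.603, 0.405] pointing down, gripper open.
Joint ranges: [-176.03, 176.03], [-82.01, 121.73], [-58.28, 71.71], [-173.87, 95.51], [-174.79, -0.11], [-173.66, 173.66]. Speed limits (degrees/s): [136.94, 136.94, 172.46, 180, 180, 180].

INTERFACE

Orientations are given as [roll, pitch, yaw] about the fixed x, y, z axes, in that order (R = Rz(yaw) Ry(pitch) Rx(roll)).
In Python, from plant import ctrl gives the robot as it stands. The module is installed in compiled form; this text tells all that it offers.
- The arm moves only by the shell command python3 -m inch 'ROWS'. ROWS is JSON, one flat list of numbers, 7 for each row, row after row: the shift along the tool's x, y, z in m, then the turn, a rotation vector about the tool's x, y, z in degrees, then the finger opening in m, from 0 to 0.0876. In form: [dx, dy, dz, rx, ry, rz, hand, dx, dy, dz, rx, ry, rz, hand, ...]. A call has 1 to 20 rows; each row shifts and turns the pose as measured when the row begins, along the tool's axes as they then stand; what a row does not reach is not made up. A row lasts 1/8 s, in which the tool goes at most 62.5 mm and 10.7 degrees, less where a joint would pass 70% of its speed; a pose out of reach is approached as far as the arm can. A call with a gripper value outside its range is refused whole. The fingers move at their own pace and stop on an object; the grip force is fixed at half the most. Time passes only in rows, so rows that do not move let the fingers close. It gives the time, the measured TCP pose, the force and the opening at its end, in the units of the state.
- ctrl.get_obs(): the state, without advancing time (a new reading comes with each control period).
- ctrl.snapshot(name): name is "scene" or "top"; returns a dict with "color" (384x512x3 uint8, red, green, blue), "depth" (384x512 float32, m along the optical axis (not along the pixel's ray), 0 where there is no reading), "K" (3x3 intrinsics, pixels), "position" and "attitude" of the camera in the world. Camera axes: x right, y up, looking along -z (the intrinsics and any distortion apply to the point x, -y, -z); pixel columns grow to the right and rows downward; lengths in m; the calibration is good to about 2 mm. A picture is of the moment at which its call begins.
- ctrl.close_job(): hands the job in, once; it reports no verdict.
The state is a dict: "clock": time; "joint_pos": joint angles; "qvel": joint speeds; "tau": joint torques, N m; "tool_pos": TCP position; "orientation": TCP orientation; "force": force on the tool from outside, world axes, zero at the start; "moment": the same for the moment, N m; "opening": finger opening in m.
Only numpy, scipy, OpenCV 4.12 (cv2) and the standard library are available. Lean on these libraries where they do the work, as an engineer would, in place of code of your own. Each camera call takes 0.05 s, during which the arm holds its last target.

TASK

Take the pressing block by its grip and sweep it along the palette's row of four proud refill cassettes, from one end to the other, pressing gently and keeping it down on the palette until all four are flush; use the block, not the fingers, on the cassettes. Stand the block upright back on its cork coaster, and once the cassettes are flush slide the palette fully home into the organizer's slot. Leave everything else where it is.

Things in the scene. Friction and masses are not known exactly. Their poses are not given: they have to be found in the camera images.
- organizer: Fixed rose-tinted acrylic organizer, 215 (x) by 222 mm (y). Origin at shelf height, mid-width, below the front edge of its slot's roof; +x points into the slot. Open base plate 4 mm thick at x -115 to 0, side rails 16 mm high, inner faces at y +-103.5. On the roof, x 38 to 100, a row of lipstick cells 64 mm high with lipsticks reaching 100 mm. May be turned about the vertical.
- slot_mouth (a point): Middle of the slot's mouth at floor level, 4 mm above the shelf, straight above the organizer's origin. The slot is 16.5 mm high and 207 mm wide, its back stop 60 mm inside; its roof's top is 24.5 mm above the shelf.
- palette: Loose black palette lying on the organizer's base plate between the rails, just outside the slot: 84 (x) by 204 (y) by 14 mm thick, 0.25 kg. Origin at the centre of its underside, axes as the organizer's. Four cassettes in a row along y, centred at x +8, y -42, -14, +14, +42; flat lands at both ends of the row (|y| 54 to 102).
- palette_front (a point): Middle of the palette's front edge (palette x -42 mm, half thickness). The front lip, with a thin brass line, is plain from x -42 to -11. Fully home, the palette's back edge meets the back stop, its origin is 18 mm inside the slot's mouth and the lip sticks out 24 mm.
- press: Loose pressing block, 0.12 kg: wooden shoe 44 mm wide (y), 44 long (x, its sweeping direction, either way), 14 high; flat sole 20 mm long in x, sloping up 22 degrees at both ends like a ski. Above it on a sprung post an upright white grip, 18 mm thick in x, 30 wide in y, from 21 to 79 mm height. Origin at the centre of the sole. Starts upright on the coaster.
- press_grip (a joint): how far the block's grip is pushed down towards its shoe on the spring, m: 0 is up; it starts to give at 4 N, stiffens by 1 N per mm and bottoms at 0.006 m (10 N).
- coaster: Fixed round cork coaster, 96 mm across, 4 mm thick, origin at the centre of its underside. It may be on the left or the right of the organizer.
- comb: bystander: black comb lying flat, 175 mm by 32 mm by 5 mm, origin at its centre underneath
- ring_cone: bystander: white ceramic ring cone, 70 mm across the foot, 87 mm high, origin under its foot
- pin_cup: bystander: open steel hairpin cup, 64 mm across, 75 mm high, origin under its foot; beside the organizer, on the side without the coaster
- perfume: bystander: amber jar with brass cap, 48 mm across, 100 mm high, origin under its foot
- lipstick_red: bystander: closed lipstick tube with red cap, 22 mm across, 75 mm high, standing in a cell of the organizer, origin under its foot
- lipstick_gold: bystander: the same with a brass cap
- cassette0 (a joint): how far cassette 0 (closed refill, 36 by 24 mm, at palette y = -42 mm) is pressed into the palette, m: 0 stands 4 mm proud of the palette's face, 0.004 is flush. It moves down stiffly under about 3 N and stays where it is left.
- cassette1 (a joint): how far cassette 1 (closed refill, 36 by 24 mm, at palette y = -14 mm) is pressed into the palette, m: 0 stands 4 mm proud of the palette's face, 0.004 is flush. It moves down stiffly under about 3 N and stays where it is left.
- cassette2 (a joint): how far cassette 2 (closed refill, 36 by 24 mm, at palette y = 14 mm) is pressed into the palette, m: 0 stands 4 mm proud of the palette's face, 0.004 is flush. It moves down stiffly under about 3 N and stays where it is left.
- cassette3 (a joint): how far cassette 3 (closed refill, 36 by 24 mm, at palette y = 42 mm) is pressed into the palette, m: 0 stands 4 mm proud of the palette's face, 0.004 is flush. It moves down stiffly under about 3 N and stays where it is left.
Mind the look-alikes: they are no part of the job. What is meant by the palette is not purple or red, and is the larger of those in its own colour.

How it is judged (in metres and radians):
On the way, in this order (a step that is already met when the one before it is completed fails the run):
1. an end cassette is pressed in under the block while the other end cassette still stands proud (((value of joint cassette0 above 0.0025 m and value of joint cassette3 below 0.0025 m) or (value of joint cassette3 above 0.0025 m and value of joint cassette0 below 0.0025 m)) and contact force between press and palette above 0.5 N and z of press in the frame of palette below 0.024 m), for 0.05 s.
2. all four cassettes are pressed in, the block still down on the palette (value of joint each of cassette0, cassette1, cassette2, cassette3 above 0.0025 m and z of press in the frame of palette below 0.024 m and horizontal distance between press and palette below 0.13 m), for 0.05 s.
3. the palette is fully home in the slot (within 4 mm of the back stop) (x of palette in the frame of organizer above 0.014 m), for 0.2 s.
At the end, for the whole second after the job is handed in: The palette is home in the slot to within 4 mm of the back stop, all four cassettes are pressed in to within 1.5 mm of flush, and the pressing block stands upright (within 0.12 rad) and still on the coaster, its centre within 35 mm of the coaster's centre (x of palette in the frame of organizer above 0.014 m and value of joint each of cassette0, cassette1, cassette2, cassette3 above 0.0025 m and horizontal distance between press and coaster below 0.035 m and angle between press's own z axis and vertical below 0.12 rad and height (world z) of press between 0.001 and 0.01 m and linear speed of each of press, palette below 0.02 m/s); the robot touches nothing.
It fails at once if the block is lifted more than 10 mm off the palette in mid-sweep (one end cassette in, some cassette not) (value of joint any of cassette0, cassette3 above 0.0025 m and value of joint any of cassette0, cassette1, cassette2, cassette3 below 0.0025 m and z of press in the frame of palette above 0.024 m).
It fails at once if the block is pressed on the palette with more than 30 N (contact force between press and palette above 30 N).
It fails at once if the fingers press on a cassette (contact force between the fingers and cassette0 above 1 N or contact force between the fingers and cassette1 above 1 N or contact force between the fingers and cassette2 above 1 N or contact force between the fingers and cassette3 above 1 N).
It fails at once if a lipstick, the comb, the ring cone, the hairpin cup or the perfume jar is shifted by more than 20 mm or tipped (distance of any of lipstick_red, lipstick_gold, comb, ring_cone, pin_cup, perfume from where it was at the start of the episode above 0.02 m or angle between any of lipstick_red, lipstick_gold, comb, ring_cone, pin_cup, perfume's own z axis and vertical above 0.4 rad).
It also fails if it takes over 72 s, if anything falls off the work surface, if the arm or the gripper's body presses on something with over 40 N, if the wrist force passes 120 N, or if a joint passes its speed limit or range.

## Working session

There is one attempt and no reset: what is moved stays moved. The work goes in short steps, Python scripts to look and compute and a shell command to move; the robot and the scene stay as the last step left them, time stands still between calls to the robot, and variables do not carry over. Pictures are saved under pics/ and viewed, and the job is handed in when it is done.

```bash
mkdir -p pics
cat > h.py <<'E'
import numpy as np,cv2
from plant import ctrl
from scipy.spatial.transform import Rotation as R
def snap(n,f=None):
    s=ctrl.snapshot(n)
    if f: cv2.imwrite('pics/'+f,s['color'][:,:,::-1])
    return s
E
python3 - <<'E'
from h import *
for n in('scene','top'):
    s=snap(n,n+'0.png'); print(n,s['K'],s['position'],s['attitude'],s['depth'].min(),s['depth'].max(),[k for k in s])
    np.savez(''+n+'0.npz',**{k:np.array(v) for k,v in s.items()})
print(ctrl.get_obs())
E
```

```text
scene [[449.33480884   0.         252.25716113]
 [  0.         449.33480884 191.75835009]
 [  0.           0.           1.        ]] [ 1.20182389 -0.53210894  0.89296727] [46.65109878  0.29511607 52.59771384] 0.0 2.801231 ['color', 'depth', 'K', 'position', 'attitude']
top [[361.49831237   0.         254.81977076]
 [  0.         361.49831237 192.04886387]
 [  0.           0.           1.        ]] [ 0.42626065 -0.01623352  0.98692916] [  4.38479177  -1.69638626 -88.74746101] 0.0 1.8657181 ['color', 'depth', 'K', 'position', 'attitude']
{'clock': 0.1, 'joint_pos': array([-4.67476193e+01,  2.05844533e+01,  6.40277778e-01, -1.80894818e-02,
       -7.01366964e+01, -1.65079729e+01]), 'qvel': array([-0.02882386, -0.1119728 ,  0.1578264 , -0.10324043, -0.09260433,
        0.01951022]), 'tau': array([-1.43083442e-03, -5.84160769e+01,  2.93749523e+01,  7.01551393e+00,
        1.01525907e-02, -8.25574352e-05]), 'tool_pos': array([ 0.30368564, -0.60262667,  0.40385711]), 'orientation': array([ 94.63375423,  89.91735877, 121.37200362]), 'force': array([ 0.30278835,  1.04221851, -0.42063432]), 'moment': array([0.0213676 , 0.00441216, 0.03047295]), 'opening': 0.08774736975073158}
```

View pics/scene0.png

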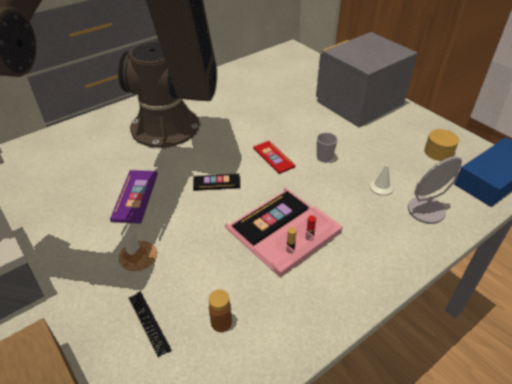

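View pics/top0.png

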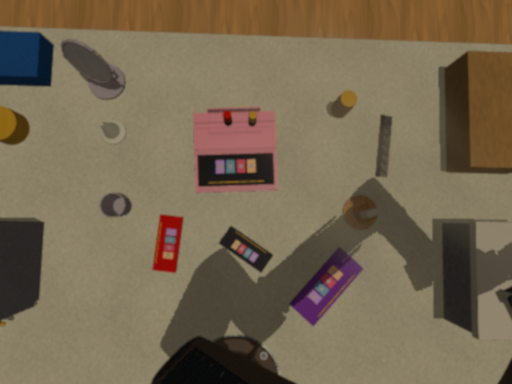

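```bash
cat >> h.py <<'E'
def cam(s):
    A=R.from_euler('xyz',s['attitude'],degrees=True).as_matrix(); return A,np.array(s['position']),s['K']
def ray(s,u,v,z):
    A,p,K=cam(s); u=np.asarray(u,float);v=np.asarray(v,float)
    d=np.stack([(u-K[0,2])/K[0,0],-(v-K[1,2])/K[1,1],-np.ones_like(u)],-1)@A.T
    return p+d*((z-p[2])/d[...,2])[...,None]
def cloud(s):
    A,p,K=cam(s); v,u=np.mgrid[:384,:512]; 
    d=np.stack([(u-K[0,2])/K[0,0],-(v-K[1,2])/K[1,1],-np.ones(u.shape)],-1)@A.T
    return p+d*s['depth'][...,None]
E
python3 - <<'E'
from h import *
for n,(x0,x1,y0,y1),sc in(('top',(180,400,100,250),3),('scene',(90,350,170,290),3)):
    s=np.load(n+'0.npz')
    c=s['color'][y0:y1,x0:x1,::-1]
    c=np.clip(c.astype(float)*1.3,0,255).astype(np.uint8)
    cv2.imwrite('pics/c_%s.png'%n,cv2.resize(c,None,fx=sc,fy=sc,interpolation=cv2.INTER_CUBIC))
    P=cloud(s)
    pts=dict(top=[(236,170),(360,210),(350,200),(375,210),(300,240),(234,183),(235,130)],scene=[(277,215),(138,255),(137,245),(125,262)])[n]
    for u,v in pts: print(n,u,v,P[v,u].round(4))
E
```

```text
top 236 170 [0.5593 0.0087 0.0206]
top 360 210 [ 0.4595 -0.3292  0.0163]
top 350 200 [ 0.4867 -0.3053  0.0048]
top 375 210 [ 0.458  -0.3452  0.0849]
top 300 240 [ 0.3746 -0.1698 -0.001 ]
top 234 183 [0.5241 0.0132 0.0199]
top 235 130 [0.6581 0.0129 0.062 ]
scene 277 215 [0.5788 0.022  0.0222]
scene 138 255 [ 0.4713 -0.3347  0.0185]
scene 137 245 [ 0.4611 -0.3276  0.0419]
scene 125 262 [ 0.458  -0.3668  0.0023]
```

View pics/c_top.png

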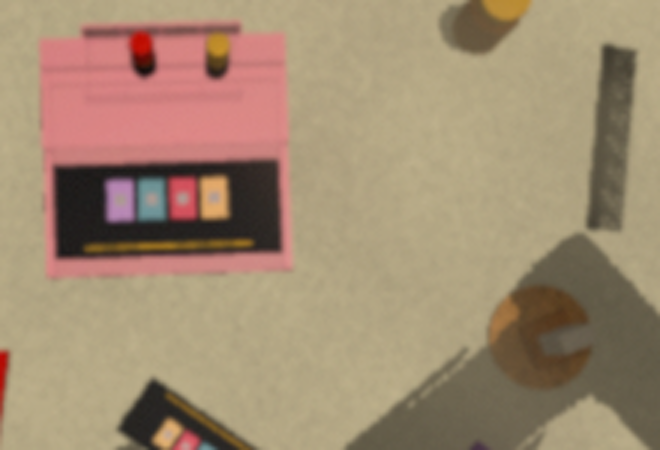

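View pics/c_scene.png

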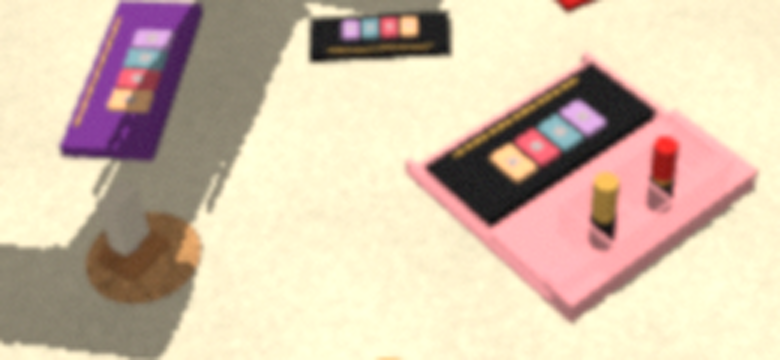

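Run:
```python
from h import *
for n in('top','scene'):
    s=np.load(n+'0.npz'); P=cloud(s); c=s['color']
    m=(abs(P[...,0]-.46)<.09)&(abs(P[...,1]+.335)<.09)
    for lo,hi in((.008,.017),(.03,.075),(.075,.1)):
        q=P[m&(P[...,2]>lo)&(P[...,2]<hi)]
        if len(q)>4: print(n,lo,len(q),q.mean(0).round(4),'box',cv2.minAreaRect((q[:,:2]*1000).astype(np.float32)), np.percentile(q[:,2],[5,95]).round(4))
    hsv=cv2.cvtColor(c,cv2.COLOR_RGB2HSV)
    # coaster contour incl
    vs,us=np.where(m&(hsv[...,1]>95)&(hsv[...,0]<22)); 
    q=ray(s,us,vs,.004); print(n,'brown',len(q),cv2.minEnclosingCircle((q[:,:2]*1000).astype(np.float32)))
    # org/palette
    z=P[...,2]; m2=(abs(P[...,0]-.57)<.09)&(abs(P[...,1]-.01)<.13)
    bl=(m2&(c.max(-1)<70)&(z<.03)).astype(np.uint8)
    k,l,st,_=cv2.connectedComponentsWithStats(bl); i=1+st[1:,4].argmax()
    vs,us=np.where(l==i); q=ray(s,us,vs,.018); r=cv2.minAreaRect((q[:,:2]*1000).astype(np.float32)); print(n,'palette',r)
    # cassette colours within palette
    hull=cv2.fillConvexPoly(np.zeros(bl.shape,np.uint8),cv2.convexHull(np.stack([us,vs],-1).astype(np.int32)),1)
    hull=cv2.erode(hull,np.ones((3,3)))
    vs,us=np.where((hull>0)&(c.max(-1)>100)); q=ray(s,us,vs,.022); 
    print(n,'col px',len(q)); np.savez('q.npz',q=q)
    k=cv2.connectedComponentsWithStats(((hull>0)&(c.max(-1)>110)).astype(np.uint8))
    for j in range(1,k[0]):
        if k[2][j,4]>15: print(k[2][j],ray(s,k[3][j,0],k[3][j,1],.020).round(4))
    # pink
    pk=m2*0
    m3=(abs(P[...,0]-.6)<.16)&(abs(P[...,1]-.01)<.16)
    vs,us=np.where(m3&(hsv[...,1]>50)&((hsv[...,0]>165)|(hsv[...,0]<8))&(c[...,0]>120)&(z<.035)); q=P[vs,us]
    print(n,'pink',len(q),cv2.minAreaRect((q[:,:2]*1000).astype(np.float32)),np.percentile(q[:,2],[5,50,95]))
```

```text
top 0.008 72 [ 0.4552 -0.3279  0.0131] box ((448.02984619140625, -321.2217712402344), (71.36215209960938, 71.08074188232422), 4.495217800140381) [0.0082 0.0167]
top 0.03 51 [ 0.4494 -0.3273  0.0535] box ((454.405029296875, -331.12548828125), (14.794086456298828, 32.330753326416016), 55.79556655883789) [0.0332 0.0721]
top 0.075 94 [ 0.4503 -0.3364  0.0828] box ((450.6049499511719, -337.6361083984375), (17.852718353271484, 30.943466186523438), 21.73004150390625) [0.0772 0.0859]
top brown 814 ((454.4190673828125, -332.5779724121094), 48.40980529785156)
top palette ((561.5820922851562, 10.759521484375), (81.57677459716797, 199.41136169433594), 3.048841714859009)
top col px 475
[237 159   9  14 119] [ 0.5718 -0.0042  0.02  ]
[247 159   9  14 122] [ 0.5726 -0.0314  0.02  ]
[216 160   8  13 101] [0.5686 0.0533 0.02  ]
[227 161   7  11  74] [0.5693 0.0252 0.02  ]
top pink 3498 ((620.6458740234375, 12.38140869140625), (234.21385192871094, 223.5125732421875), 3.215559244155884) [0.00262903 0.02346128 0.02748284]
scene 0.008 127 [ 0.4635 -0.3376  0.0137] box ((455.6919860839844, -329.7696228027344), (44.54853057861328, 63.48378372192383), 11.536155700683594) [0.0091 0.0168]
scene 0.03 176 [ 0.4607 -0.3395  0.0538] box ((460.4096984863281, -338.3226013183594), (33.4544563293457, 17.090469360351562), 83.20736694335938) [0.0334 0.073 ]
scene 0.075 92 [ 0.4551 -0.3382  0.081 ] box ((452.7180480957031, -338.7718505859375), (20.311588287353516, 30.33263397216797), 26.30222511291504) [0.0769 0.0845]
scene brown 779 ((-499.69158935546875, -207.6781768798828), 1013.3514404296875)
scene palette ((569.7288818359375, 8.4464111328125), (86.00369262695312, 199.77915954589844), 3.2364258766174316)
scene col px 483
[253 204  39  26 420] [0.5729 0.0085 0.02  ]
scene pink 2088 ((613.8328247070312, 13.209945678710938), (217.97520446777344, 223.44195556640625), 3.113645553588867) [0.00273886 0.0225522  0.03021584]
```

```bash
cat >> h.py <<'E'
def tgt(x,y,zg,yaw,quiet=False):
    """grasp point target, jaw axis yaw(deg). prints tool-frame remaining move (rotate first, then shift)"""
    o=ctrl.get_obs(); C=R.from_euler('xyz',o['orientation'],degrees=True)
    M=C.as_matrix(); cur=np.degrees(np.arctan2(M[1,1],M[0,1]))
    yaw=yaw+180*round((cur-yaw)/180)
    a=np.radians(yaw); Y=np.array([np.cos(a),np.sin(a),0]);X=np.array([0,0,-1.]);T=np.stack([X,Y,np.cross(X,Y)],1)
    rv=R.from_matrix(M.T@T).as_rotvec(degrees=True)
    d=np.array([x,y,zg+.159])-o['tool_pos']
    print('t',round(o['clock'],2),'pos',o['tool_pos'].round(4),'grasp z',round(o['tool_pos'][2]-.159,4),'jawyaw',cur.round(2),'j6',o['joint_pos'][5].round(1),'open',round(o['opening'],4),'F',o['force'].round(1))
    print('rot',rv.round(2),'shift after rot (mm)',(T.T@d*1000).round(1),'shift now',(M.T@d*1000).round(1))
E
python3 - <<'E'
from h import *
tgt(.4515,-.338,.150,23)
E
```

```text
t 0.1 pos [ 0.3037 -0.6026  0.4039] grasp z 0.2449 jawyaw 116.74 j6 -16.5 open 0.0877 F [ 0.3  1.  -0.4]
rot [-8.626e+01  6.000e-02 -7.000e-02] shift after rot (mm) [  94.9 -239.5  185.8] shift now [ 95.1 169.7 251.1]
```

```bash
python3 -m inch '[0.0,0,0,9.4,0,0,0.0876, 0.0,0,0,9.4,0,0,0.0876, 0.0,0,0,9.4,0,0,0.0876, 0.0,0,0,9.4,0,0,0.0876, 0.0,0,0,9.4,0,0,0.0876, 0.0,0,0,9.4,0,0,0.0876, 0.0,0,0,9.4,0,0,0.0876, 0.0,0,0,9.4,0,0,0.0876, 0.0,0,0,9.4,0,0,0.0876, 0.0,0,0,9.4,0,0,0.0876]'
python3 - <<'E'
from h import *
tgt(.4515,-.338,.150,23)
E
```

```text
clock: 1.35
tool_pos: [0.3033, -0.6016, 0.3979]
orientation: [-167.6, 89.3, 122.1]
force: [-1.1, 0.1, -0.4]
opening: 0.0873
t 1.35 pos [ 0.3033 -0.6016  0.3979] grasp z 0.2389 jawyaw 19.65 j6 -113.6 open 0.0873 F [-1.1  0.1 -0.4]
rot [-3.35 -0.67  0.13] shift after rot (mm) [  88.9  239.4 -184.7] shift now [  90.6  228.5 -197.4]
```

```bash
python3 -m inch '[0.005,0.04,-0.031,-0.6,-0.1,0,0.0876, 0.005,0.04,-0.031,-0.6,-0.1,0,0.0876, 0.005,0.04,-0.031,-0.6,-0.1,0,0.0876, 0.005,0.04,-0.031,-0.6,-0.1,0,0.0876, 0.005,0.04,-0.031,-0.6,-0.1,0,0.0876]'
python3 - <<'E'
from h import *
tgt(.4515,-.338,.150,23)
s=snap('scene','s1.png');t=snap('top','t1.png')
a=s['color'][200:320,60:260,::-1];b=t['color'][150:270,290:490,::-1]
cv2.imwrite('pics/c1.png',cv2.resize(np.vstack([a,b]),None,fx=2.5,fy=2.5,interpolation=cv2.INTER_CUBIC))
E
```

```text
clock: 1.98
tool_pos: [0.4369, -0.3824, 0.3702]
orientation: [-146.2, 89.6, 146.0]
force: [1.0, -0.8, 0.4]
opening: 0.0877
t 1.98 pos [ 0.4369 -0.3824  0.3702] grasp z 0.2112 jawyaw 22.21 j6 -135.8 open 0.0877 F [ 1.  -0.8  0.4]
rot [-0.79 -0.35  0.23] shift after rot (mm) [ 61.2  30.8 -35.1] shift now [ 61.3  30.6 -35.2]
```

View pics/c1.png

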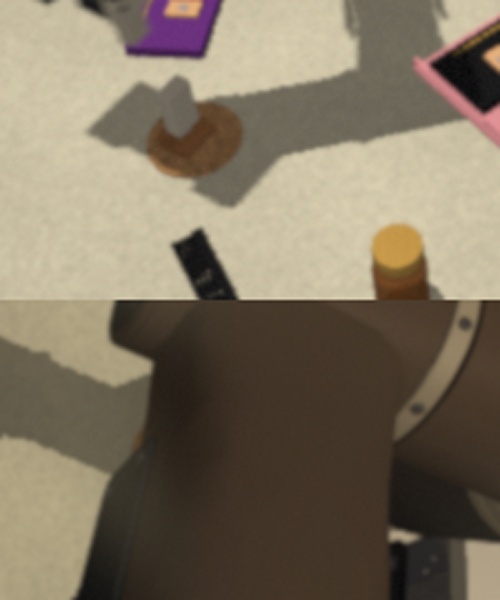

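```bash
python3 -m inch '[0.03,0.015,-0.017,-0.5,-0.2,0.1,0.0876, 0.03,0.015,-0.017,-0.3,-0.2,0.1,0.0876, 0,0,0,0,0,0,0.0876]'
python3 - <<'E'
from h import *
tgt(.4515,-.338,.052,23)
s=snap('scene','s2.png')
a=s['color'][170:320,60:260,::-1]
cv2.imwrite('pics/c2.png',cv2.resize(a,None,fx=4,fy=4,interpolation=cv2.INTER_CUBIC))
P=cloud(s); m=(np.hypot(P[...,0]-.452,P[...,1]+.338)<.04)&(P[...,2]>.03)&(P[...,2]<.09)
q=P[m]; 
for lo,hi in((.03,.075),(.078,.09)):
    w=q[(q[:,2]>lo)&(q[:,2]<hi)]; print(len(w),w.mean(0).round(4),cv2.minAreaRect((w[:,:2]*1000).astype(np.float32)))
E
```

```text
clock: 2.45
tool_pos: [0.4529, -0.3356, 0.3085]
orientation: [-51.9, 90.0, -118.6]
force: [-0.1, -0.3, 0.2]
opening: 0.0877
t 2.45 pos [ 0.4529 -0.3356  0.3085] grasp z 0.1495 jawyaw 23.36 j6 -140.0 open 0.0877 F [-0.1 -0.3  0.2]
rot [0.36 0.02 0.03] shift after rot (mm) [97.5 -2.2  1.6] shift now [97.5 -2.2  1.6]
177 [ 0.4606 -0.3396  0.0534] ((461.4207458496094, -338.6758728027344), (33.07925033569336, 18.100852966308594), 81.17295837402344)
79 [ 0.4541 -0.338   0.0815] ((452.6941833496094, -337.6226806640625), (20.2056941986084, 29.64733123779297), 23.4859619140625)
```

View pics/c2.png

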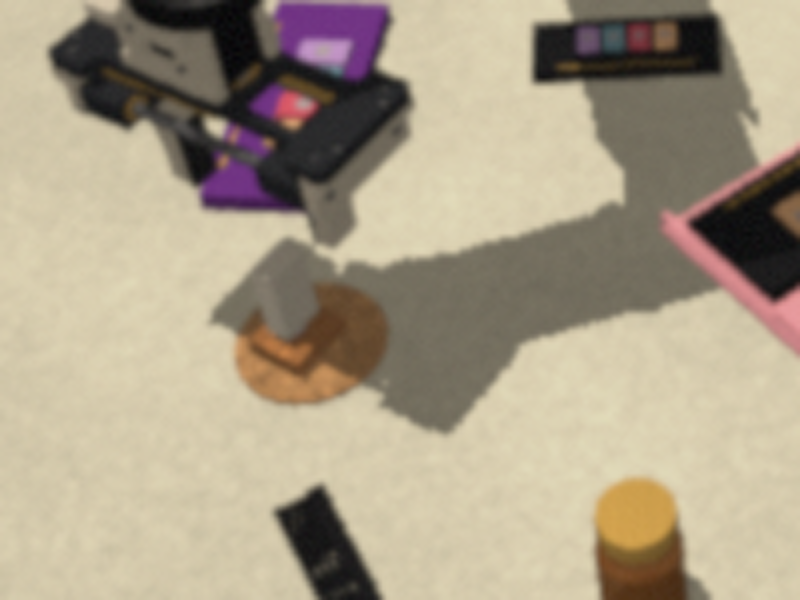

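The view shows the block upright on its coaster (grip at about 285,290 in the crop) with the open jaws above it. The top-face yaw is 23.5°, which matches the first estimate. I'll descend and grip.

```bash
python3 -m inch '[0.025,-0.001,0,0.2,0,0,0.0876, 0.025,-0.001,0,0,0,0,0.0876, 0.022,0,0.001,0,0,0,0.0876, 0.018,0,0,0,0,0,0.0876, 0.007,0,0,0,0,0,0.0876,0,0,0,0,0,0,0.0876]'
python3 - <<'E'
from h import *
tgt(.4515,-.338,.052,23)
E
```

```text
clock: 3.25
tool_pos: [0.4543, -0.3448, 0.2175]
orientation: [33.2, 89.3, -33.7]
force: [-0.3, -0.3, 0.2]
opening: 0.0874
t 3.25 pos [ 0.4543 -0.3448  0.2175] grasp z 0.0585 jawyaw 23.01 j6 -139.8 open 0.0874 F [-0.3 -0.3  0.2]
rot [ 0.01  0.62 -0.41] shift after rot (mm) [ 6.5  0.1 -7.4] shift now [ 6.4  0.1 -7.4]
```

```bash
python3 -m inch '[0.003,0,-0.004,0,0.4,-0.2,0.0876, 0.003,0,-0.0035,0,0.2,-0.2,0.0876,0,0,0,0,0,0,0.0876]'
python3 - <<'E'
from h import *
tgt(.4515,-.338,.052,23)
E
```

```text
clock: 3.62
tool_pos: [0.4518, -0.338, 0.2132]
orientation: [46.6, 89.8, -20.4]
force: [0.4, 0.1, -0.5]
opening: 0.0873
t 3.62 pos [ 0.4518 -0.338   0.2132] grasp z 0.0542 jawyaw 23.0 j6 -140.1 open 0.0873 F [ 0.4  0.1 -0.5]
rot [-0.    0.11 -0.11] shift after rot (mm) [ 2.2 -0.2 -0.1] shift now [ 2.2 -0.2 -0.1]
```

```bash
python3 -m inch '[0.002,0,0,0,0.1,-0.1,0.005,0,0,0,0,0,0,0.005,0,0,0,0,0,0,0.005,0,0,0,0,0,0,0.005,0,0,0,0,0,0,0.005,0,0,0,0,0,0,0.005]'
python3 - <<'E'
from h import *
tgt(.4515,-.338,.052,23)
E
```

```text
clock: 4.38
tool_pos: [0.452, -0.338, 0.2115]
orientation: [44.1, 90.0, -22.9]
force: [-0.4, 0.1, -0.1]
opening: 0.033
t 4.38 pos [ 0.452  -0.338   0.2115] grasp z 0.0525 jawyaw 23.03 j6 -140.1 open 0.033 F [-0.4  0.1 -0.1]
rot [ 0.03  0.03 -0.03] shift after rot (mm) [ 0.5 -0.5 -0.2] shift now [ 0.5 -0.5 -0.2]
```

```bash
python3 -m inch '[0,0,0,0,0,0,0.005,0,0,0,0,0,0,0.005,0,0,0,0,0,0,0.005]'
python3 - <<'E'
from h import *
tgt(.4515,-.338,.052,23)
E
```

```text
clock: 4.75
tool_pos: [0.452, -0.338, 0.2115]
orientation: [43.0, 90.0, -24.0]
force: [0.1, 0.1, 0.7]
opening: 0.018
t 4.75 pos [ 0.452  -0.338   0.2115] grasp z 0.0525 jawyaw 23.03 j6 -140.1 open 0.018 F [0.1 0.1 0.7]
rot [ 0.03  0.03 -0.03] shift after rot (mm) [ 0.5 -0.5 -0.1] shift now [ 0.5 -0.5 -0.1]
```

```bash
python3 -m inch '[-0.015,0,0,0,0,0,0.005,-0.025,0,0,0,0,0,0.005,-0.025,0,0,0,0,0,0.005,0,0,0,-8,0,0,0.005,0,0,0,-10,0,0,0.005,0,0,0,-10,0,0,0.005,0,0,0,-10,0,0,0.005,0,0,0,-10,0,0,0.005,0,0,0,-10,0,0,0.005,0,0,0,-8,0,0,0.005]'
python3 - <<'E'
from h import *
tgt(.575,-.068,.1,93)
for n in('top','scene'):
    s=snap(n,n+'3.png'); c=s['color']; P=cloud(s)
    hsv=cv2.cvtColor(c,cv2.COLOR_RGB2HSV)
    m2=(abs(P[...,0]-.57)<.06)&(abs(P[...,1]-.01)<.1)
    # coloured cassettes
    k=cv2.connectedComponentsWithStats((m2&(c.max(-1)>95)&(P[...,2]<.03)&~((hsv[...,1]>0)&(P[...,0]<.54))).astype(np.uint8),connectivity=4)
    for j in range(1,k[0]):
        if k[2][j,4]>25: print(n,k[2][j],ray(s,k[3][j,0],k[3][j,1],.022).round(4))
E
```

```text
clock: 6.0
tool_pos: [0.4515, -0.3378, 0.2878]
orientation: [-20.3, 89.7, -19.1]
force: [-1.2, -0.7, -0.8]
opening: 0.0179
t 6.0 pos [ 0.4515 -0.3378  0.2878] grasp z 0.1288 jawyaw 91.16 j6 -71.9 open 0.0179 F [-1.2 -0.7 -0.8]
rot [-1.84  0.31  0.12] shift after rot (mm) [ 28.8 262.9 137.4] shift now [ 28.9 267.3 128.7]
top [199 143  75  18 771] [0.616  0.0162 0.022 ]
top [236 159  19  15 255] [ 0.5723 -0.0143  0.022 ]
top [215 160  10  14 136] [0.5675 0.053  0.022 ]
top [226 160   9  13 117] [0.5695 0.0251 0.022 ]
scene [254 203  38  27 447] [0.5745 0.0097 0.022 ]
scene [253 209  61  38 279] [0.6222 0.0159 0.022 ]
```

View pics/scene3.png

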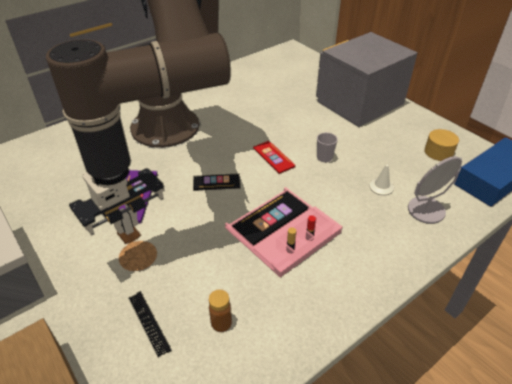

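View pics/top3.png

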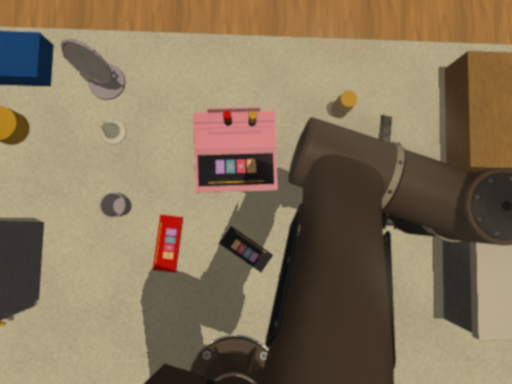

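```bash
python3 -m inch '[0,0,0,-1.8,0.3,0.1,0.005,0,0.02,0.01,0,0,0,0.005,0,0.035,0.018,0,0,0,0.005,0,0.035,0.018,0,0,0,0.005,0,0.035,0.018,0,0,0,0.005,0,0.035,0.018,0,0,0,0.005,0,0.035,0.018,0,0,0,0.005,0,0.03,0.015,0,0,0,0.005,0,0.02,0.01,0,0,0,0.005,0,0.005,0.005,0,0,0,0.005,0,0,0,0,0,0,0.005]'
python3 - <<'E'
from h import *
tgt(.576,-.068,.085,93)
E
```

```text
clock: 7.48
tool_pos: [0.575, -0.0752, 0.2907]
orientation: [-88.4, 89.9, -86.6]
force: [0.1, -0.3, -1.6]
opening: 0.0181
t 7.47 pos [ 0.575  -0.0752  0.2907] grasp z 0.1317 jawyaw 91.78 j6 -100.2 open 0.0181 F [ 0.1 -0.3 -1.6]
rot [-1.22  0.    0.06] shift after rot (mm) [46.7  7.1  1.4] shift now [46.7  7.2  1.2]
```

```bash
python3 -m inch '[0.015,0.003,0.001,-1.2,0,0,0.005,0.02,0.003,0,0,0,0,0.005,0.012,0.001,0,0,0,0,0.005,0,0,0,0,0,0,0.005]'
python3 - <<'E'
from h import *
tgt(.576,-.068,.0665,93)
s=snap('scene','s4.png')
cv2.imwrite('pics/c4.png',cv2.resize(s['color'][150:290,190:350,::-1],None,fx=4,fy=4,interpolation=cv2.INTER_CUBIC))
E
```

```text
clock: 7.98
tool_pos: [0.5742, -0.0705, 0.2402]
orientation: [-153.8, 89.9, -150.8]
force: [0.6, -0.5, -1.1]
opening: 0.018
t 7.97 pos [ 0.5742 -0.0705  0.2402] grasp z 0.0812 jawyaw 92.91 j6 -99.5 open 0.018 F [ 0.6 -0.5 -1.1]
rot [-0.09 -0.11  0.06] shift after rot (mm) [14.7  2.4  2. ] shift now [14.7  2.4  2. ]
```

View pics/c4.png

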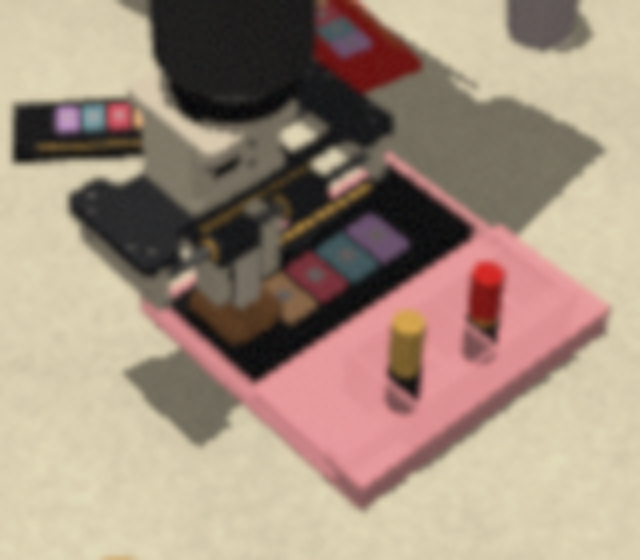

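```bash
python3 -m inch '[0.006,0.001,0.001,0,0,0,0.005,0.004,0.001,0.001,0,0,0,0.005,0,0,0,0,0,0,0.005]'
python3 - <<'E'
from h import *
tgt(.575,-.068,.0665,93)
E
python3 -m inch '[0.002,0,0,0,0,0,0.005,0,0,0,0,0,0,0.005]'; python3 -m inch '[0.002,0,0,0,0,0,0.005,0,0,0,0,0,0,0.005]'
```

```text
clock: 8.4
tool_pos: [0.5769, -0.0684, 0.2313]
orientation: [-42.2, 89.9, -39.3]
force: [-0.6, -0.5, -1.2]
opening: 0.0181
t 8.4 pos [ 0.5769 -0.0684  0.2313] grasp z 0.0723 jawyaw 92.91 j6 -99.7 open 0.0181 F [-0.6 -0.5 -1.2]
rot [-0.09  0.05  0.05] shift after rot (mm) [ 5.8  0.5 -1.9] shift now [ 5.8  0.5 -1.9]
clock: 8.65
tool_pos: [0.577, -0.0684, 0.2295]
orientation: [-28.0, 89.9, -25.1]
force: [0.2, -0.3, -0.6]
opening: 0.0178
clock: 8.9
tool_pos: [0.5771, -0.0684, 0.2276]
orientation: [-21.7, 89.9, -18.7]
force: [-0.5, -0.2, -1.6]
opening: 0.0177
```

```bash
for i in 1 ; do python3 -m inch '[0.002,0,-0.001,0,0,0,0.005,0,0,0,0,0,0,0.005]'; python3 -m inch '[0.001,0,0,0,0,0,0.005,0,0,0,0,0,0,0.005]';done
```

```text
clock: 9.15
tool_pos: [0.5761, -0.0684, 0.2256]
orientation: [-18.7, 89.9, -15.8]
force: [-0.6, -0.6, -0.6]
opening: 0.018
clock: 9.4
tool_pos: [0.5762, -0.0684, 0.2253]
orientation: [-19.3, 89.8, -16.4]
force: [-2.8, 0.1, 3.6]
opening: 0.0178
```

```bash
python3 -m inch '[0.0015,0,0,0,0,0,0.005,0,0,0,0,0,0,0.005]'; python3 -m inch '[0.0015,0,0,0,0,0,0.005,0,0,0,0,0,0,0.005]'
```

```text
clock: 9.65
tool_pos: [0.5761, -0.0684, 0.2242]
orientation: [-19.4, 89.8, -16.4]
force: [-1.8, 0.5, 5.7]
opening: 0.0177
clock: 9.9
tool_pos: [0.5761, -0.0684, 0.2231]
orientation: [-19.5, 89.8, -16.5]
force: [-2.7, 0.9, 6.8]
opening: 0.0179
```

```bash
python3 -m inch '[0.0008,0,0,0,0,0,0.005,0,0.003,0,0,0,0,0.005,0,0.006,0,0,0,0,0.005,0,0.006,0,0,0,0,0.005]'
python3 - <<'E'
from h import *
tgt(.568,.088,.0635,93)
E
```

```text
clock: 10.4
tool_pos: [0.5766, -0.055, 0.2241]
orientation: [-36.2, 89.6, -33.2]
force: [-0.1, -6.2, 5.0]
opening: 0.0178
t 10.4 pos [ 0.5766 -0.055   0.2241] grasp z 0.0651 jawyaw 93.03 j6 -101.3 open 0.0178 F [-0.1 -6.2  5. ]
rot [0.03 0.33 0.24] shift after rot (mm) [  1.6 143.2  -1.1] shift now [  1.  143.2  -1. ]
```

```bash
python3 -m inch '[0.002,0.004,0,0,0,0,0.005,0.001,0.006,0,0,0,0,0.005,0.0005,0.006,0,0,0,0,0.005]'
python3 - <<'E'
from h import *
tgt(.568,.088,.0635,93)
E
```

```text
clock: 10.78
tool_pos: [0.5771, -0.0407, 0.2224]
orientation: [-42.4, 89.3, -39.3]
force: [-0.8, -3.3, 7.3]
opening: 0.0184
t 10.78 pos [ 0.5771 -0.0407  0.2224] grasp z 0.0634 jawyaw 93.11 j6 -103.0 open 0.0184 F [-0.8 -3.3  7.3]
rot [0.11 0.49 0.44] shift after rot (mm) [-1.00e-01  1.29e+02 -2.30e+00] shift now [ -1.2 129.   -2.1]
```

```bash
python3 -m inch '[0.0004,0.006,-0.0005,0,0.1,0.1,0.005,0.0004,0.006,-0.0005,0,0.1,0.1,0.005,0.0004,0.006,-0.0005,0,0.1,0.1,0.005,0.0004,0.006,-0.0005,0,0.1,0.1,0.005]'
python3 - <<'E'
from h import *
tgt(.568,.088,.0635,93)
E
```

```text
clock: 11.28
tool_pos: [0.5764, -0.0183, 0.2234]
orientation: [-30.0, 89.5, -26.8]
force: [0.3, -4.1, 5.2]
opening: 0.0183
t 11.28 pos [ 0.5764 -0.0183  0.2234] grasp z 0.0644 jawyaw 93.24 j6 -104.9 open 0.0183 F [ 0.3 -4.1  5.2]
rot [0.24 0.44 0.25] shift after rot (mm) [  0.9 106.6  -2.8] shift now [  0.4 106.6  -2.4]
```

```bash
python3 -m inch '[0.0018,0.005,-0.001,0,0.1,0.1,0.005,0.0008,0.006,-0.001,0,0.1,0.1,0.005,0.0008,0.006,-0.0008,0,0.1,0.1,0.005,0.0006,0.006,-0.0005,0,0.1,0.1,0.005]'
python3 - <<'E'
from h import *
tgt(.568,.088,.0635,93)
s=snap('scene','s5.png')
cv2.imwrite('pics/c5.png',cv2.resize(s['color'][150:290,190:350,::-1],None,fx=4,fy=4,interpolation=cv2.INTER_CUBIC))
E
```

```text
clock: 11.78
tool_pos: [0.5745, 0.0032, 0.2223]
orientation: [-6.1, 89.6, -2.7]
force: [-0.2, -6.4, 7.2]
opening: 0.0181
t 11.78 pos [0.5745 0.0032 0.2223] grasp z 0.0633 jawyaw 93.39 j6 -106.7 open 0.0181 F [-0.2 -6.4  7.2]
rot [0.39 0.41 0.04] shift after rot (mm) [-0.2 85.  -2.1] shift now [-0.2 85.  -1.5]
```

View pics/c5.png

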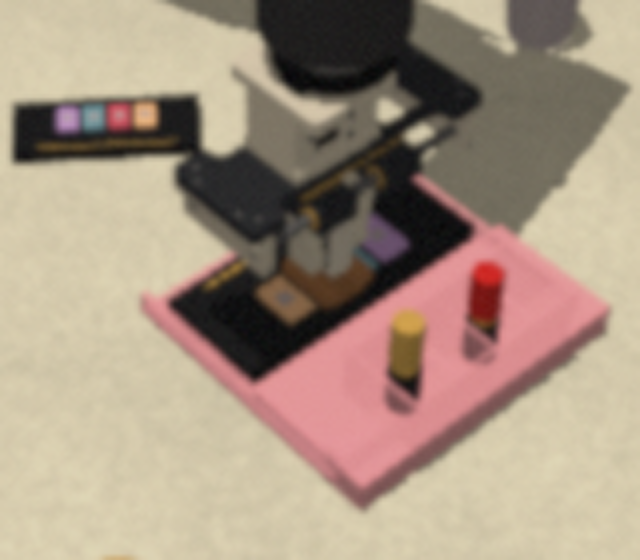

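The shoe is mid-row. The orange cassette behind it, at crop (285,300), now looks level with the face. I'll continue the sweep.

```bash
python3 -m inch '[0.0012,0.006,-0.0006,0.1,0.1,0,0.005,0.0005,0.006,-0.0005,0.1,0.1,0,0.005,0.0005,0.006,-0.0005,0.1,0.1,0,0.005,0.0005,0.006,-0.0005,0.1,0.1,0,0.005]'
python3 - <<'E'
from h import *
tgt(.568,.088,.0635,93)
E
```

```text
clock: 12.32
tool_pos: [0.5736, 0.0261, 0.2225]
orientation: [-31.9, 89.6, -28.8]
force: [0.2, -5.9, 6.1]
opening: 0.0181
t 12.32 pos [0.5736 0.0261 0.2225] grasp z 0.0635 jawyaw 93.09 j6 -109.5 open 0.0181 F [ 0.2 -5.9  6.1]
rot [0.09 0.35 0.22] shift after rot (mm) [ 0.  62.1 -2.4] shift now [-0.2 62.1 -2.3]
```

```bash
python3 -m inch '[0.0015,0.006,-0.0006,0,0.1,0,0.005,0.0007,0.006,-0.0006,0,0.1,0.1,0.005,0.0006,0.006,-0.0006,0,0.1,0.1,0.005,0.0006,0.006,-0.0006,0,0.1,0.1,0.005]'
python3 - <<'E'
from h import *
tgt(.568,.088,.0635,93)
E
```

```text
clock: 12.82
tool_pos: [0.5725, 0.0484, 0.2221]
orientation: [-24.9, 89.7, -21.7]
force: [0.7, -3.9, 6.6]
opening: 0.0178
t 12.82 pos [0.5725 0.0484 0.2221] grasp z 0.0631 jawyaw 93.22 j6 -111.4 open 0.0178 F [ 0.7 -3.9  6.6]
rot [0.22 0.27 0.13] shift after rot (mm) [-0.4 39.8 -2.4] shift now [-0.5 39.8 -2.2]
```

```bash
python3 -m inch '[0.001,0.006,-0.0006,0.1,0.1,0,0.005,0.0006,0.006,-0.0006,0,0.1,0.1,0.005,0.0005,0.006,-0.0006,0,0.1,0.1,0.005,0.0005,0.006,-0.0006,0,0.1,0,0.005,0.0004,0.006,-0.0006,0,0,0,0.005]'
python3 - <<'E'
from h import *
tgt(.568,.088,.0635,93)
E
```

```text
clock: 13.45
tool_pos: [0.571, 0.0768, 0.2226]
orientation: [-23.4, 89.7, -20.1]
force: [-0.3, -4.2, 6.8]
opening: 0.0179
t 13.45 pos [0.571  0.0768 0.2226] grasp z 0.0636 jawyaw 93.26 j6 -114.2 open 0.0179 F [-0.3 -4.2  6.8]
rot [0.26 0.28 0.12] shift after rot (mm) [ 0.1 11.3 -2.4] shift now [ 0.1 11.3 -2.3]
```

```bash
python3 -m inch '[0.0005,0.006,-0.0006,0.1,0.1,0,0.005,0.0004,0.003,-0.0004,0,0,0,0.005,0,0,0,0,0,0,0.005]'
python3 - <<'E'
from h import *
tgt(.568,.088,.0635,93)
s=snap('scene','s6.png')
cv2.imwrite('pics/c6.png',cv2.resize(s['color'][150:290,190:350,::-1],None,fx=4,fy=4,interpolation=cv2.INTER_CUBIC))
E
```

```text
clock: 13.82
tool_pos: [0.5705, 0.0853, 0.2232]
orientation: [-33.2, 89.6, -30.0]
force: [-3.6, 1.3, 5.9]
opening: 0.018
t 13.82 pos [0.5705 0.0853 0.2232] grasp z 0.0642 jawyaw 93.24 j6 -115.2 open 0.018 F [-3.6  1.3  5.9]
rot [0.24 0.32 0.21] shift after rot (mm) [ 0.7  2.8 -2.4] shift now [ 0.6  2.8 -2.4]
```

View pics/c6.png

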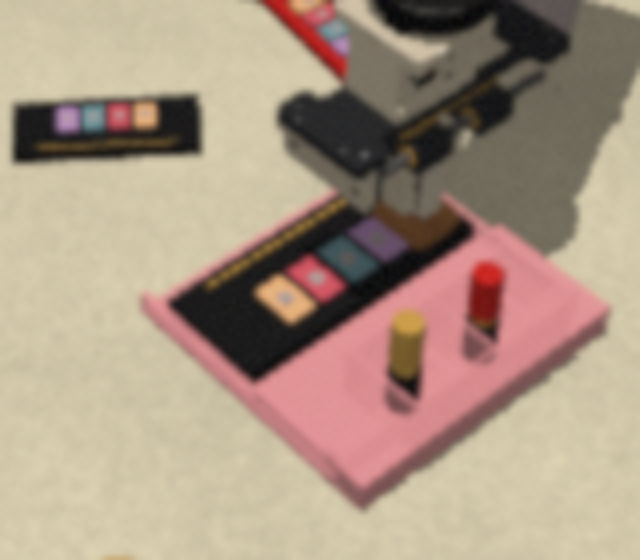

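Run:
```python
from h import *
s0=np.load('scene0.npz'); s=ctrl.snapshot('scene')
a=np.radians(3);X=np.array([np.cos(a),np.sin(a)]);Y=np.array([-X[1],X[0]]);o=np.array([.564,.010])
for nm,q in(('before',s0),('now',s)):
    P=cloud(q); l=(P[...,:2]-o); lx=l@X; ly=l@Y
    for yc in(-80,-42,-14,14,42):
        m=(abs(ly*1000-yc)<8)&(abs(lx*1000-8)<12)&(P[...,2]<.04); print(nm,yc,m.sum(),(P[m][:,2].mean()*1000).round(2))
    m=(abs(ly*1000)<70)&(abs(lx*1000+24)<6)&(P[...,2]<.04); print(nm,'lip',m.sum(),(P[m][:,2].mean()*1000).round(2))
```

```text
before -80 43 17.2
before -42 40 21.05
before -14 34 20.74
before 14 39 20.55
before 42 33 20.65
before lip 171 17.48
now -80 42 17.3
now -42 42 17.36
now -14 43 17.12
now 14 35 17.26
now 42 37 16.84
now lip 144 17.19
```

```bash
python3 -m inch '[-0.006,0,0,0,0.2,0.1,0.005,-0.02,0,0,0,0.1,0.1,0.005,-0.025,0,0,0,0,0,0.005,-0.008,0,0,0,0,0,0.005]'
python3 - <<'E'
from h import *
tgt(.4544,-.333,.12,93)
E
```

```text
clock: 14.42
tool_pos: [0.5701, 0.0853, 0.282]
orientation: [-176.7, 89.8, -173.6]
force: [0.4, -0.7, -1.7]
opening: 0.0182
t 14.43 pos [0.5701 0.0853 0.282 ] grasp z 0.123 jawyaw 93.19 j6 -114.7 open 0.0182 F [ 0.4 -0.7 -1.7]
rot [ 0.19 -0.18  0.01] shift after rot (mm) [   3.  -411.6 -137.4] shift now [   3.5 -411.2 -138.8]
```

```bash
python3 -m inch '[0,-0.02,-0.007,0,0,0,0.005,0,-0.036,-0.012,0,0,0,0.005,0,-0.036,-0.012,0,0,0,0.005,0,-0.036,-0.012,0,0,0,0.005,0,-0.036,-0.012,0,0,0,0.005,0,-0.036,-0.012,0,0,0,0.005,0,-0.036,-0.012,0,0,0,0.005,0,-0.036,-0.012,0,0,0,0.005,0,-0.036,-0.012,0,0,0,0.005,0,-0.036,-0.012,0,0,0,0.005,0,-0.03,-0.01,0,0,0,0.005,0,-0.015,-0.005,0,0,0,0.005,0,0,0,0,0,0,0.005]'
python3 - <<'E'
from h import *
tgt(.4544,-.333,.08,93)
E
```

```text
clock: 16.05
tool_pos: [0.4462, -0.3281, 0.2707]
orientation: [165.5, 88.8, 168.4]
force: [-0.1, 0.3, -1.5]
opening: 0.018
t 16.05 pos [ 0.4462 -0.3281  0.2707] grasp z 0.1117 jawyaw 92.86 j6 -71.2 open 0.018 F [-0.1  0.3 -1.5]
rot [-0.14 -1.19 -0.31] shift after rot (mm) [31.7 -5.3  7.9] shift now [31.5 -5.5  8.6]
```

```bash
python3 -m inch '[0.015,-0.003,0.004,0,-0.6,-0.2,0.005,0.015,-0.002,0.004,0,-0.5,-0.1,0.005,0.012,0,0,0,0,0,0.005,0,0,0,0,0,0,0.005]'
python3 - <<'E'
from h import *
tgt(.4544,-.333,.0555,93)
s=snap('scene','s7.png')
cv2.imwrite('pics/c7.png',cv2.resize(s['color'][170:310,60:220,::-1],None,fx=4,fy=4,interpolation=cv2.INTER_CUBIC))
E
```

```text
clock: 16.55
tool_pos: [0.4538, -0.3305, 0.2265]
orientation: [151.9, 89.9, 154.8]
force: [0.5, 0.3, -1.2]
opening: 0.018
t 16.55 pos [ 0.4538 -0.3305  0.2265] grasp z 0.0675 jawyaw 92.92 j6 -71.0 open 0.018 F [ 0.5  0.3 -1.2]
rot [-0.08 -0.13 -0.07] shift after rot (mm) [12.  -2.5  0.5] shift now [12.  -2.6  0.5]
```

View pics/c7.png

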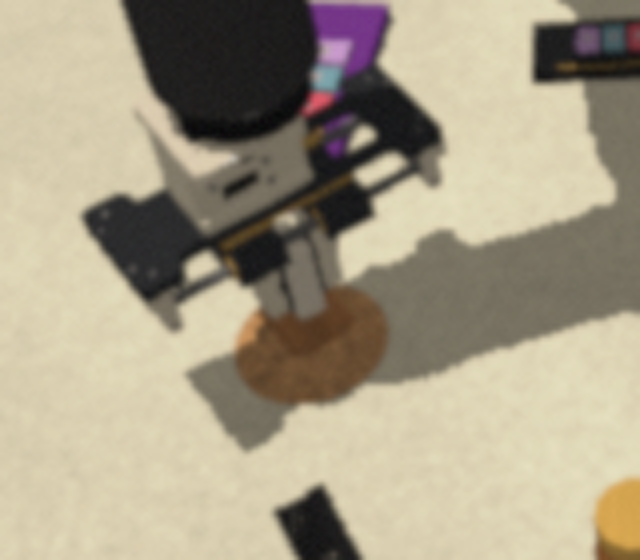

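The shoe hovers over the coaster (crop 310,345), about 15 mm up. I'll lower it until it touches.

```bash
python3 -m inch '[0.008,-0.002,0,0,-0.1,0,0.005,0.004,0,0,0,0,0,0.005,0,0,0,0,0,0,0.005]'; python3 -m inch '[0.002,0,0,0,0,0,0.005,0,0,0,0,0,0,0.005]'; python3 -m inch '[0.001,0,0,0,0,0,0.005,0,0,0,0,0,0,0.005]'
```

```text
clock: 16.98
tool_pos: [0.4546, -0.3325, 0.2154]
orientation: [2.8, 89.9, 5.8]
force: [0.3, 0.0, -1.1]
opening: 0.0182
clock: 17.23
tool_pos: [0.4546, -0.3326, 0.2136]
orientation: [-3.3, 89.9, -0.4]
force: [0.2, 0.1, -1.5]
opening: 0.0182
clock: 17.48
tool_pos: [0.4547, -0.3327, 0.2127]
orientation: [-5.6, 89.8, -2.6]
force: [-0.5, 0.1, -1.3]
opening: 0.0179
```

```bash
python3 -m inch '[0.0012,0,0,0,0,0,0.005,0,0,0,0,0,0,0.005]';python3 -m inch '[0.0006,0,0,0,0,0,0.005,0,0,0,0,0,0,0.005]'
```

```text
clock: 17.73
tool_pos: [0.4548, -0.3327, 0.2116]
orientation: [-7.6, 89.8, -4.6]
force: [-0.4, 0.0, -1.2]
opening: 0.0178
clock: 17.98
tool_pos: [0.4548, -0.3327, 0.2115]
orientation: [-10.7, 89.8, -7.7]
force: [-1.0, 1.2, 1.7]
opening: 0.018
```

Contact at the expected height. Releasing.

```bash
python3 -m inch '[0,0,0,0,0,0,0.03,0,0,0,0,0,0,0.05,0,0,0,0,0,0,0.0876,0,0,0,0,0,0,0.0876,0,0,0,0,0,0,0.0876,0,0,0,0,0,0,0.0876,0,0,0,0,0,0,0.0876]';python3 -m inch '[-0.015,0,0,0,0,0,0.0876,-0.025,0,0,0,0,0,0.0876,-0.025,0,0,0,0,0,0.0876,-0.025,0,0,0,0,0,0.0876,-0.02,0,0,0,0,0,0.0876]'
python3 - <<'E'
from h import *
tgt(.48,.006,.09,93)
s=snap('scene','s8.png')
cv2.imwrite('pics/c8.png',cv2.resize(s['color'][170:310,60:220,::-1],None,fx=4,fy=4,interpolation=cv2.INTER_CUBIC))
E
```

```text
clock: 18.85
tool_pos: [0.455, -0.3328, 0.2113]
orientation: [-13.2, 89.8, -10.2]
force: [-0.4, 0.6, 0.2]
opening: 0.0826
clock: 19.48
tool_pos: [0.4542, -0.3327, 0.3275]
orientation: [-19.9, 89.8, -16.9]
force: [0.1, 0.3, -0.0]
opening: 0.0872
t 19.48 pos [ 0.4542 -0.3327  0.3275] grasp z 0.1685 jawyaw 92.99 j6 -70.7 open 0.0872 F [ 0.1  0.3 -0. ]
rot [-0.01  0.15  0.05] shift after rot (mm) [ 78.5 336.9  43.5] shift now [ 78.3 336.9  43.3]
```

View pics/c8.png

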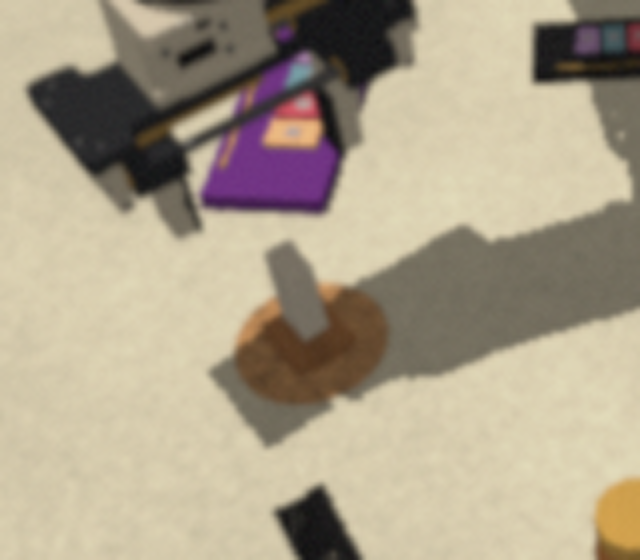

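The block stands upright near the middle of the coaster (crop 310,345). Next I'll move in front of the palette.

```bash
python3 -m inch '[0,0.02,0.003,0,0,0,0.0876,0,0.036,0.004,0,0,0,0.0876,0,0.036,0.004,0,0,0,0.0876,0,0.036,0.004,0,0,0,0.0876,0,0.036,0.004,0,0,0,0.0876,0,0.036,0.004,0,0,0,0.0876,0,0.036,0.004,0,0,0,0.0876,0,0.036,0.003,0,0,0,0.0876,0,0.036,0.003,0,0,0,0.0876,0,0.02,0.003,0,0,0,0.0876,0,0.01,0,0,0,0,0.0876,0,0,0,0,0,0,0.0876]'
python3 - <<'E'
from h import *
tgt(.482,.006,.06,93)
t=snap('top','t9.png')
E
```

```text
clock: 21.02
tool_pos: [0.4729, 0.0158, 0.3425]
orientation: [-10.0, 88.7, -6.9]
force: [0.3, -0.8, -1.5]
opening: 0.0874
t 21.02 pos [0.4729 0.0158 0.3425] grasp z 0.1835 jawyaw 93.03 j6 -113.6 open 0.0874 F [ 0.3 -0.8 -1.5]
rot [0.03 1.3  0.23] shift after rot (mm) [123.5 -10.3   8.6] shift now [123.7  -9.8   5.8]
```

```bash
python3 -m inch '[0.02,-0.005,0.001,0,0.6,0.1,0.0876,0.03,-0.005,0.002,0,0.6,0.1,0.0876,0.03,0,0.002,0,0,0,0.0876,0.025,0,0.001,0,0,0,0.0876,0.01,0,0,0,0,0,0.0876,0,0,0,0,0,0,0.0876]'
python3 - <<'E'
from h import *
tgt(.482,.006,.029,93)
t=snap('scene','s9.png')
cv2.imwrite('pics/c9.png',cv2.resize(t['color'][150:290,190:350,::-1],None,fx=4,fy=4,interpolation=cv2.INTER_CUBIC))
E
```

```text
clock: 21.82
tool_pos: [0.4792, -0.0002, 0.2208]
orientation: [-163.1, 89.8, -160.4]
force: [-0.4, -0.7, -0.1]
opening: 0.0877
t 21.82 pos [ 4.792e-01 -2.000e-04  2.208e-01] grasp z 0.0618 jawyaw 92.63 j6 -110.9 open 0.0877 F [-0.4 -0.7 -0.1]
rot [-0.37 -0.19  0.06] shift after rot (mm) [32.8  6.   3.1] shift now [32.8  6.1  3.2]
```

View pics/c9.png

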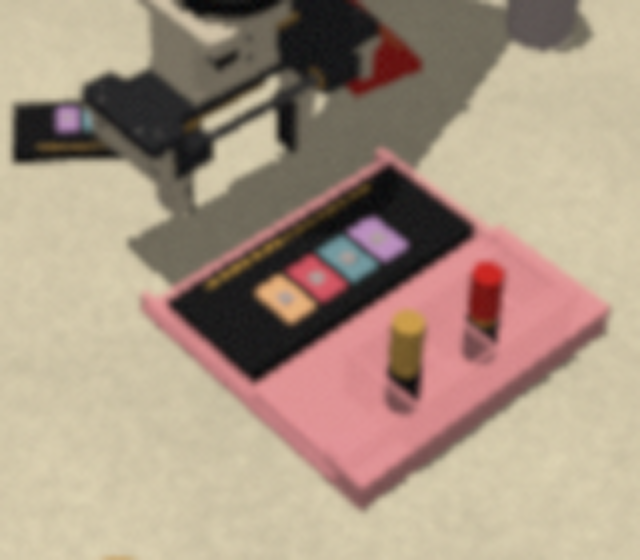

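```bash
python3 -m inch '[0.015,0.003,0.001,-0.3,-0.2,0,0.0876,0.012,0.003,0.001,0,0,0,0.0876,0.005,0,0.001,0,0,0,0.0876,0,0,0,0,0,0,0.0876]'
python3 - <<'E'
from h import *
tgt(.51,.008,.029,93)
E
```

```text
clock: 22.38
tool_pos: [0.4836, 0.0066, 0.1912]
orientation: [7.4, 89.6, 10.4]
force: [-0.2, 0.7, -0.4]
opening: 0.0875
t 22.38 pos [0.4836 0.0066 0.1912] grasp z 0.0322 jawyaw 92.97 j6 -111.3 open 0.0875 F [-0.2  0.7 -0.4]
rot [-0.03  0.36 -0.05] shift after rot (mm) [ 3.2  0.1 26.4] shift now [ 3.3  0.1 26.4]
```

```bash
python3 -m inch '[0.003,0,0.005,0,0.2,0,0.0876,0,0,0.008,0,0.1,0,0.0876,0,0,0.006,0,0,0,0.0876,0,0,0.005,0,0,0,0.0876]'
python3 - <<'E'
from h import *
tgt(.572,.011,.029,93)
E
```

```text
clock: 22.88
tool_pos: [0.5096, 0.008, 0.1891]
orientation: [32.2, 89.9, 35.2]
force: [-3.4, 0.1, 1.1]
opening: 0.0875
t 22.88 pos [0.5096 0.008  0.1891] grasp z 0.0301 jawyaw 93.0 j6 -110.0 open 0.0875 F [-3.4  0.1  1.1]
rot [-0.    0.11 -0.07] shift after rot (mm) [ 1.1 -0.3 62.5] shift now [ 1.2 -0.3 62.5]
```

```bash
python3 -m inch '[0.0003,0,0.006,0,0,0,0.0876,0.0003,0,0.006,0,0,0,0.0876,0,0,0.006,0,0,0,0.0876,0,0,0.006,0,0,0,0.0876,0,0,0.006,0,0,0,0.0876]'
python3 - <<'E'
from h import *
tgt(.572,.011,.029,93)
E
```

```text
clock: 23.5
tool_pos: [0.5392, 0.0087, 0.1878]
orientation: [-176.2, 89.8, -173.3]
force: [-5.7, 0.7, 4.3]
opening: 0.0876
t 23.5 pos [0.5392 0.0087 0.1878] grasp z 0.0288 jawyaw 92.93 j6 -108.7 open 0.0876 F [-5.7  0.7  4.3]
rot [-0.07 -0.24  0.02] shift after rot (mm) [-0.2  0.6 32.9] shift now [-0.3  0.6 32.9]
```

```bash
python3 -m inch '[-0.0005,0,0.006,0,-0.1,0,0.0876,0,0,0.006,0,-0.1,0,0.0876,0,0,0.006,0,0,0,0.0876]'
python3 - <<'E'
from h import *
tgt(.572,.011,.029,93)
s=snap('scene','s10.png')
cv2.imwrite('pics/c10.png',cv2.resize(s['color'][150:290,190:350,::-1],None,fx=4,fy=4,interpolation=cv2.INTER_CUBIC))
E
```

```text
clock: 23.88
tool_pos: [0.5589, 0.0098, 0.1882]
orientation: [-11.2, 90.0, -8.3]
force: [-3.7, 0.3, 3.2]
opening: 0.0872
t 23.88 pos [0.5589 0.0098 0.1882] grasp z 0.0292 jawyaw 92.93 j6 -108.2 open 0.0872 F [-3.7  0.3  3.2]
rot [-0.07  0.02  0.  ] shift after rot (mm) [ 0.2  0.5 13.1] shift now [ 0.2  0.5 13.1]
```

View pics/c10.png

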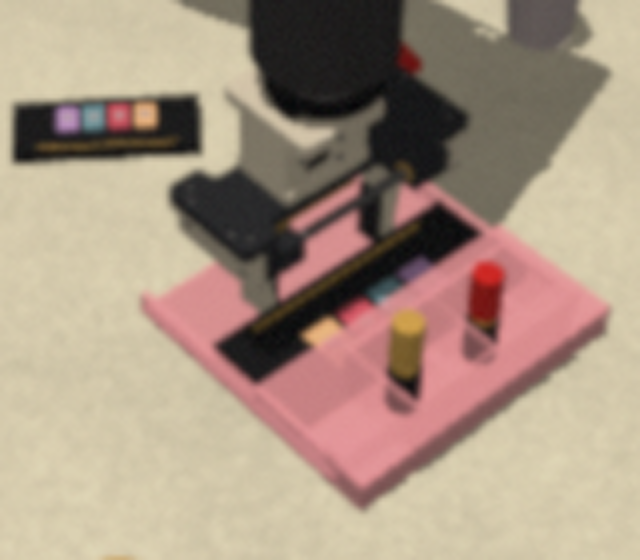

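The palette is sliding in square: the brass line runs parallel to the slot, and the palette's shape shows through the clear roof. I'll continue slowly to the stop.

```bash
python3 -m inch '[0,0,0.004,0,0,0,0.0876,0,0,0.004,0,0,0,0.0876]';python3 -m inch '[0,0,0.003,0,0,0,0.0876,0,0,0.002,0,0,0,0.0876]'
```

```text
clock: 24.18
tool_pos: [0.5683, 0.0104, 0.1882]
orientation: [2.8, 89.9, 5.8]
force: [-3.5, -0.1, 0.3]
opening: 0.0879
clock: 24.42
tool_pos: [0.5736, 0.0107, 0.1882]
orientation: [2.4, 89.9, 5.4]
force: [-3.6, -0.5, 3.1]
opening: 0.0876
```

```bash
python3 -m inch '[0,0,0.003,0,0,0,0.0876]';python3 -m inch '[0,0,0.002,0,0,0,0.0876]';python3 -m inch '[0,0,0.002,0,0,0,0.0876]'
```

```text
clock: 24.55
tool_pos: [0.5766, 0.0108, 0.1882]
orientation: [0.4, 89.9, 3.4]
force: [-2.8, -0.6, 2.0]
opening: 0.0877
clock: 24.68
tool_pos: [0.5789, 0.011, 0.1882]
orientation: [3.2, 89.9, 6.2]
force: [-3.1, 0.0, 0.6]
opening: 0.0879
clock: 24.8
tool_pos: [0.581, 0.0111, 0.1882]
orientation: [2.3, 89.9, 5.3]
force: [-2.9, -0.1, 1.4]
opening: 0.0879
```

```bash
python3 -m inch '[0,0,0.002,0,0,0,0.0876]';python3 -m inch '[0,0,0.002,0,0,0,0.0876]'
python3 - <<'E'
from h import *
s=snap('scene','s11.png')
cv2.imwrite('pics/c11.png',cv2.resize(s['color'][150:290,190:350,::-1],None,fx=4,fy=4,interpolation=cv2.INTER_CUBIC))
E
```

```text
clock: 24.92
tool_pos: [0.5828, 0.0111, 0.1881]
orientation: [-11.7, 90.0, -8.7]
force: [-7.9, -0.1, 5.7]
opening: 0.0875
clock: 25.05
tool_pos: [0.5837, 0.011, 0.188]
orientation: [-167.8, 89.8, -164.8]
force: [-11.4, 2.0, 10.0]
opening: 0.0872
```

View pics/c11.png

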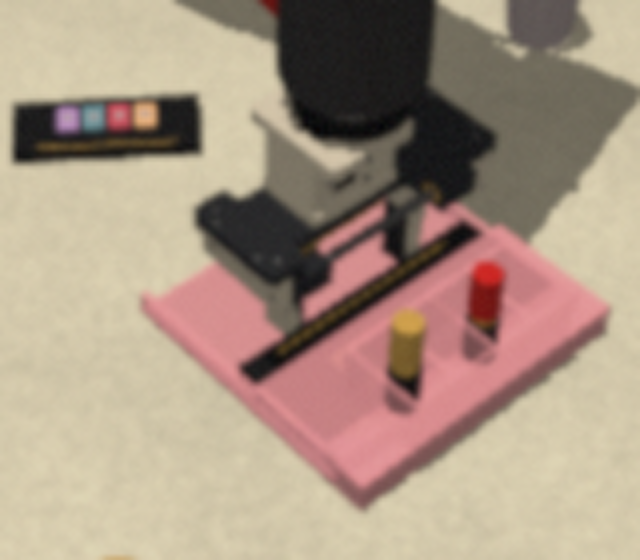

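The force rose sharply at the back stop, and the lip sticks out as it should. I'll hold briefly, then back off and lift clear.

```bash
python3 -m inch '[0,0,0.001,0,0,0,0.0876,0,0,0,0,0,0,0.0876,0,0,0,0,0,0,0.0876,0,0,-0.01,0,0,0,0.0876,0,0,-0.02,0,0,0,0.0876,-0.02,0,-0.02,0,0,0,0.0876,-0.04,0,-0.02,0,0,0,0.0876,-0.04,0,-0.02,0,0,0,0.0876,-0.04,0,-0.02,0,0,0,0.0876,0,0,0,0,0,0,0.0876,0,0,0,0,0,0,0.0876]'
python3 - <<'E'
from h import *
a=np.radians(3);X=np.array([np.cos(a),np.sin(a)]);Y=np.array([-X[1],X[0]])
s=snap('scene','s12.png');P=cloud(s);c=s['color']
cv2.imwrite('pics/c12.png',cv2.resize(s['color'][150:350,60:350,::-1],None,fx=2.7,fy=2.7,interpolation=cv2.INTER_CUBIC))
m=(c.max(-1)<65)&(abs(P[...,0]-.6)<.06)&(abs(P[...,1]-.01)<.13)&(P[...,2]<.03)
k,l,st,_=cv2.connectedComponentsWithStats(m.astype(np.uint8));i=1+st[1:,4].argmax()
vs,us=np.where(l==i);q=ray(s,us,vs,.018)
print('lip',cv2.minAreaRect((q[:,:2]*1000).astype(np.float32)))
w=P[(np.hypot(P[...,0]-.4545,P[...,1]+.333)<.04)&(P[...,2]>.077)&(P[...,2]<.095)]
print('grip top',cv2.minAreaRect((w[:,:2]*1000).astype(np.float32)),w[:,2].mean())
hsv=cv2.cvtColor(c,cv2.COLOR_RGB2HSV)
print(ctrl.get_obs()['force'],ctrl.get_obs()['clock'],ctrl.get_obs()['tool_pos'])
E
```

```text
clock: 26.48
tool_pos: [0.4719, 0.0059, 0.3331]
orientation: [17.4, 89.5, 20.4]
force: [0.6, -0.3, 0.3]
opening: 0.0875
lip ((607.2666015625, 10.354042053222656), (12.551546096801758, 197.3279266357422), 3.2167816162109375)
grip top ((458.3475646972656, -331.7380676269531), (31.81291389465332, 17.502941131591797), 2.231238842010498) 0.08156191453341684
[0.61491912 0.49375153 1.09482154] 26.525 [0.47206628 0.00582383 0.33306976]
```

View pics/c12.png

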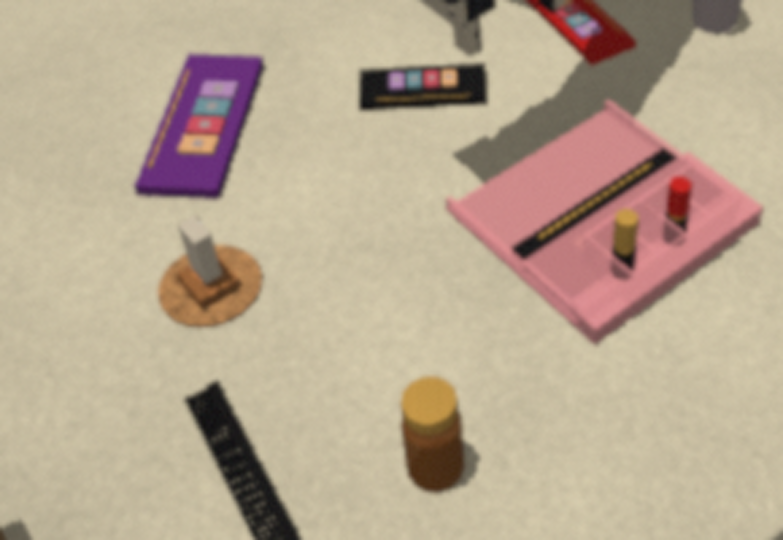

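Run:
```python
from h import *
a=np.radians(3);X=np.array([np.cos(a),np.sin(a)]);Y=np.array([-X[1],X[0]]);o=np.array([.564,.010])
def prof(s,tag):
    u,v=np.meshgrid(np.arange(512),np.arange(384)); q=ray(s,u,v,.018)[...,:2]-o; P=cloud(s)
    lx=q@X*1000; ly=q@Y*1000; g=s['color'].astype(float)
    out=[]
    for b in range(-60,80,3):
        m=(lx>=b)&(lx<b+3)&(abs(ly)>60)&(abs(ly)<95)   # outside the brass/cassettes mostly
        out.append('%d:%d,%d'%(b,g[m].mean(0)[0],g[m].mean(0)[1]))
    print(tag,' '.join(out))
s=ctrl.snapshot('scene'); t=ctrl.snapshot('top')
prof(np.load('scene0.npz'),'scene before');prof(s,'scene now');prof(np.load('top0.npz'),'top before');prof(t,'top now')
cv2.imwrite('pics/t13.png',t['color'][:,:,::-1])
```

```text
scene before -60:202,191 -57:201,191 -54:201,189 -51:203,182 -48:205,166 -45:185,134 -42:138,96 -39:88,63 -36:68,54 -33:61,50 -30:43,37 -27:30,28 -24:26,25 -21:26,25 -18:26,25 -15:27,25 -12:26,26 -9:26,26 -6:25,24 -3:27,25 0:26,25 3:26,25 6:28,27 9:25,25 12:26,26 15:27,26 18:26,25 21:27,26 24:26,26 27:26,25 30:26,26 33:26,25 36:25,24 39:25,23 42:20,19 45:33,24 48:89,58 51:165,107 54:206,133 57:218,141 60:219,142 63:219,141 66:218,139 69:214,130 72:210,120 75:207,115 78:206,106
scene now -60:148,140 -57:145,137 -54:148,137 -51:164,141 -48:188,144 -45:200,139 -42:205,138 -39:205,137 -36:205,137 -33:205,137 -30:205,136 -27:206,137 -24:205,137 -21:205,136 -18:205,137 -15:206,137 -12:206,137 -9:205,137 -6:205,136 -3:205,136 0:206,137 3:205,136 6:206,137 9:205,136 12:206,137 15:205,136 18:205,136 21:206,137 24:205,136 27:200,133 30:173,116 33:116,79 36:76,57 39:67,54 42:59,49 45:42,35 48:59,43 51:120,80 54:169,110 57:187,121 60:191,123 63:194,125 66:196,124 69:195,116 72:191,106 75:187,101 78:188,93
top before -60:153,105 -57:157,103 -54:158,103 -51:155,101 -48:134,88 -45:87,58 -42:46,35 -39:57,45 -36:60,47 -33:43,35 -30:31,27 -27:29,26 -24:28,26 -21:28,26 -18:29,26 -15:30,26 -12:30,26 -9:30,27 -6:29,26 -3:29,26 0:28,26 3:28,26 6:29,26 9:29,26 12:30,26 15:31,27 18:31,27 21:31,26 24:31,26 27:30,26 30:30,26 33:34,28 36:62,43 39:109,71 42:141,91 45:154,99 48:156,99 51:156,99 54:159,100 57:164,102 60:167,103 63:168,103 66:168,103 69:168,103 72:167,103 75:167,103 78:167,103
top now -60:48,42 -57:47,42 -54:47,42 -51:47,42 -48:47,42 -45:48,42 -42:51,44 -39:46,41 -36:47,42 -33:47,42 -30:47,42 -27:48,42 -24:50,43 -21:52,44 -18:58,47 -15:60,48 -12:57,47 -9:56,46 -6:59,48 -3:58,48 0:59,48 3:60,49 6:62,49 9:66,52 12:72,54 15:83,61 18:75,57 21:75,57 24:76,57 27:64,49 30:49,40 33:43,37 36:45,39 39:46,39 42:43,37 45:41,36 48:42,36 51:51,41 54:82,57 57:96,67 60:93,65 63:97,66 66:102,69 69:116,76 72:122,79 75:129,83 78:137,87
```

View pics/t13.png

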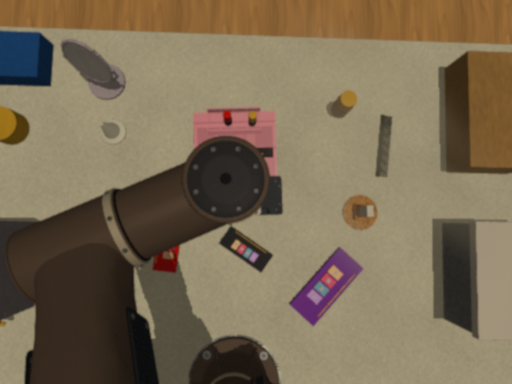

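Run:
```python
from h import *
print(ctrl.close_job()); print(ctrl.get_obs()['clock'])
```

```text
the job is handed in; nothing more can be done
None
the job is handed in; nothing more can be done
```

I swept the block along all four cassettes, stood it back on its coaster and slid the palette in to the back stop. I handed the job in at about 27 s; no verdict is reported.

**Sweep:** I gripped the block across the thin faces of its grip (18 mm opening) and swept from the right-hand land to the left-hand one. The wrist force was about 5–7 N downward throughout. Measured by depth camera, the cassettes went from about 20.7 mm to 17.1 mm high, against about 17.2 mm for the palette face, so all four read flush.

**Block:** In the last picture it stands upright on the coaster. I released it about 1 mm from the coaster's measured centre; the last picture's estimate of the grip top is about 4 mm off. Both are within the 35 mm limit.

**Palette:** I pushed it with both open fingers on the front edge. It slid at a steady 3 N or so, then the force rose sharply to 11 N at what I took for the back stop. The lip sticks out about 22–23 mm seen from the top camera. The scene camera shows about 18 mm, or about 23 mm once I allow for the roof hiding part of it. The expected figure is 24 mm.

**Weak points:** I only looked at the bystanders in the last pictures and saw no movement; I did not measure them. The two cameras differed by a few millimetres on the palette's position.

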